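# Hang the bench scraper on the fold-out hook

### The arm

A 7-joint arm with a two-finger parallel gripper is mounted at the origin on the work surface. World frame = base frame: x ahead of the robot, y to its left, z up, the work surface at z = 0. Lengths are in m, angles in rad, forces in N, time in s.
With the tool pointing down it reaches from about 0.4 to 0.85 m from the base axis. Payload 6.9 kg.
Tool frame: the origin (TCP) lies midway between the tips of the shut fingers; the grasp point (between the pads) lies behind it (ctrl.pinch_z is the z of the grasp point in the tool frame, in m); z points along the fingers, y is the direction in which the jaws open and shut (so a half turn about z gives the same grasp; the last joint's range is limited). The gripper opens to 85 mm and grips with 20 to 120 N. Pads are 22 mm wide; open, the fingers measure 114 mm over their backs; the gripper's body (76 mm by 85 mm) begins 54 mm behind the grasp point. The pads swing forward as they close: fully open they stand 13 mm farther back than shut.
Start: joints at [-1.063, 0.507, -0.238, 1.5, 0.126, 1.149, -0.155], TCP at [0.244, 0.575, 0.231] pointing down, gripper open.
Joint ranges: [-3.08, 3.08], [-0.24, 2.05], [-1.43, 1.35], [0, 2.5], [-1.52, 4.66], [0.17, 1.96], [-2.89, 2.89]. Speed limits (rad/s): [2.39, 2.39, 3.14, 3.14, 3.14, 3.14, 3.14].

### API

Orientations are given as a unit quaternion [w, x, y, z].
In Python, from station import ctrl, get_state, vision, ticket, models gives the robot as it stands. Calls block until the motion is done:
- ctrl.movep(position, orientation): joint-space move of the TCP to a pose.
- ctrl.movel(position, frame=None, max_speed=0.15): straight line of the TCP; frame=None keeps the orientation; max_speed is the mean speed in m/s.
- ctrl.set_joints(angles): joint-space move.
- ctrl.ungrasp() and ctrl.close_gripper(force=None): open the fingers fully, or close them until they stop; force is the grip in N (None keeps the last).
- ctrl.pause(seconds).
- ctrl.ik(position, orientation): joint angles nearest the present ones, or None.
- get_state(): the state.
- vision.grab_frame(name): name is "side" or "top"; returns (picture, depth): 400x640x3 uint8, blue, green, red; 400x640 float32, m along the optical axis (not along the pixel's ray), 0 where there is no reading.
- vision.camera_info(name): a dict with "mtx" (3x3 intrinsics, pixels), "dist_coeffs" ([k1, k2, p1, p2, k3] as OpenCV has them; the pictures are not rectified), "R" (3x3) and "t" (3): a world point X has camera coordinates R X + t. Camera axes: x right, y down, z forward; pixel columns grow to the right and rows downward; lengths in m; the calibration is good to about 2 mm. A picture is of the moment at which its call begins. camera_info takes no time and is no camera call.
A pose or a line that the arm cannot do raises ctrl.Unreachable and nothing moves.
- ticket.close_job(): hands the job in, once; it reports no verdict.
Trained networks look in the newest picture that a camera, given by its name, has taken for a name from the list of things; names that differ only in an ending like _2 or _b are one class to them, and where a whole thing is asked for, a point or a joint stands for the part that bears it (a point fixed in the world has none). Each returns a list of dicts, best first, with "p" (0 to 1); they miss things now and then, are a little off and sometimes report something else, mostly with a low value. They report only what shows in the picture. A call takes as long as a camera call. They do not tell look-alikes from the thing itself.
- models.recognise(camera, target): "point" ([column, row] in pixels, amid what is visible of it).
- models.masks_of(camera, target): "mask" (400x640 bool, what is visible of it) and "point" ([column, row] in pixels, amid what is visible of it).
The state is a dict: "time": time; "qpos": joint angles; "qd": joint speeds; "tau": joint torques, N m; "tcp_pos": TCP position; "eef_rot": TCP orientation; "contact_force": force on the tool from outside, world axes, zero at the start; "wrist_torque": the same for the moment, N m; "width": finger opening in m.
Only numpy, scipy, OpenCV 4.12 (cv2) and the standard library are available. Lean on these libraries where they do the work, as an engineer would, in place of code of your own. Each camera call takes 0.05 s, during which the arm holds its last target.

### The job

Swing the red folding hook on the white panel all the way out to its stop. Take the blue-handled bench scraper from its stand, bring the hole in its blade over the hook and lower it gently until the arm carries it, clear of the black collar; then, still holding it, slide it back along the arm until it touches the collar, let go and leave it hanging there. Never press hard on the hook or its panel, and leave the mug, the dredger and the ring loaf where they are.

Things in the scene. Friction and masses are not known exactly. Their poses are not given: they have to be found in the camera images.
- hook_panel: White upright panel fixed to the table, 16 mm thick (x), y = -90 to +120 mm, top 208 mm up. Origin at table height, mid-thickness; the front face is at x = -8 mm and looks along its -x; z up. A finger notch, open at the top, cuts right through it from y = +25 to +100 mm, down to z = 150 mm, behind the folded hook's free end. The foot is a steel plate 12 mm high, x = -45 to +50 mm.
- hook_pivot (a point): Nominal centre of the hook's vertical hinge, fixed to hook_panel at (-28, -25, 200) mm, same axes. The hinge block has slipped in its slots: the real hook arm sits anywhere up to 5 mm higher or lower than this point, and no reading tells how much. It holds firmly where it is.
- hook (a joint): Angle of the red hook: 0 folded, pointing along the panel's +y; grows swinging outward; 1.571 at its rigid stop, straight out along the panel's -x. Starts at 0 to 0.25. Stiff hinge (0.25 N m), stays put. Arm: level round bar 10 mm thick, 90 mm from hinge to upturned nose, nose top 18 mm above the arm's axis. Black collar 22 mm across on it, outer face 38 mm from the hinge.
- scraper_handle (a point): Centre of the loose bench scraper's blue handle, a bar 24 mm thick (x), 110 long (y), 27 high (z up). Below it a steel blade 4 mm thick, 110 wide, lower edge 105 mm below this point. A hole 32 mm wide (y), 36 high in mid-blade has its upper edge 34 and lower edge 70 mm below this point. 0.2 to 0.42 kg. Starts upright in the stand with about 3 degrees of play.
- scraper_eye (a point): Middle of the upper edge of the scraper's hole, 34 mm straight below scraper_handle; same axes. Hung, this edge lies on the top of the hook arm. Sliding along the arm, friction drags with 0.45 to 0.75 of the load on the arm.
- scraper: The whole scraper; origin at the middle of the blade's lower edge, same axes as scraper_handle.
- stand: Grey stand fixed to the table, 80 x 150 mm, 41 mm high, with a slot along its y, 6 mm wide and 35 mm deep, in which the blade stands. Origin at the centre of its underside.
- dredger: Bystander: aluminium flour dredger, 60 mm across, 90 mm high; origin at the centre of its underside.
- mug: Bystander: white mug, 76 mm across, 85 mm high; origin at the centre of its underside.
- ring_loaf: Bystander beyond the panel: ring loaf on a round cake board 200 mm across, 50 mm high; origin at the centre of its underside.
Mind the look-alikes: they are no part of the job. There is more than one size of the hook_panel; the job needs the larger. Of the things that look like the scraper, the smaller one is meant.

How it is judged:
By the outcome, as a careful person would: the job done as asked, in the order asked, and still so for the second after the job is handed in, with the robot touching nothing.
It also fails if it takes over 72 s, if anything falls off the work surface, if the arm or the gripper's body presses on something with over 40 N, if the wrist force passes 120 N, or if a joint passes its speed limit or range.

## Working session

There is one attempt and no reset: what is moved stays moved. The work goes in short steps, each a Python script; the robot and the scene stay as the last script left them, time stands still between calls to the robot, and variables do not carry over. Pictures are saved under pics/ and viewed, and the job is handed in when it is done.

```bash
ls -la; mkdir -p pics; python3 - <<'E'
from station import ctrl, get_state, vision, ticket, models
import cv2, numpy as np
np.set_printoptions(precision=4,suppress=True)
print(get_state(), ctrl.pinch_z)
for n in ("side","top"):
    im,d=vision.grab_frame(n); cv2.imwrite(f"pics/{n}0.png",im); np.save(f"{n}0.npy",d)
    c=vision.camera_info(n); print(n,c); print("cam pos",-np.array(c["R"]).T@np.array(c["t"]))
E
```

```text
total 12
drwxr-xr-x  3 agent agent 4096 Dec  6 09:22 .
drwxr-xr-x 23 root  root  4096 Dec  6 09:22 ..
drwxr-xr-x  2 agent agent 4096 Dec  6 09:22 pics
{'time': 0.0, 'qpos': array([-1.0635,  0.5083, -0.2375,  1.5011,  0.1257,  1.1489, -0.1548]), 'qd': array([ 0.0001, -0.0009, -0.0002,  0.0005, -0.0001,  0.0011,  0.0002]), 'tau': array([ -0.0018, -62.06  ,  -2.1876, -24.9654,   0.0126,   0.0121,
         0.    ]), 'tcp_pos': array([0.2443, 0.5747, 0.2304]), 'eef_rot': array([-0.0002,  0.1995,  0.9799, -0.0009]), 'contact_force': array([ 0.4078, -0.4041,  0.1018]), 'wrist_torque': array([0.0153, 0.0038, 0.0137]), 'width': 0.08547428533641879} -0.0187
side {'mtx': array([[492.7152,   0.    , 317.6874],
       [  0.    , 492.7152, 198.08  ],
       [  0.    ,   0.    ,   1.    ]]), 'dist_coeffs': array([-0.0897,  0.    ,  0.    ,  0.    ,  0.    ]), 'R': array([[ 0.9579, -0.2869, -0.006 ],
       [-0.1723, -0.5581, -0.8117],
       [ 0.2295,  0.7786, -0.584 ]]), 't': array([-0.5335,  0.2753,  1.1918])}
cam pos [ 0.2849 -0.9274  0.9163]
top {'mtx': array([[399.2853,   0.    , 311.7426],
       [  0.    , 399.2853, 202.2089],
       [  0.    ,   0.    ,   1.    ]]), 'dist_coeffs': array([-0.0165,  0.    ,  0.    ,  0.    ,  0.    ]), 'R': array([[ 0.0071, -0.9999, -0.0084],
       [-0.9916, -0.0059, -0.1289],
       [ 0.1288,  0.0092, -0.9916]]), 't': array([0.0771, 0.6117, 1.1531])}
cam pos [0.4575 0.0702 1.2229]
```

View pics/side0.png

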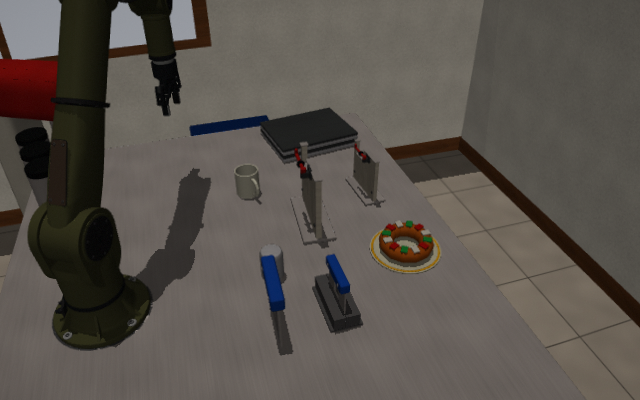

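View pics/top0.png

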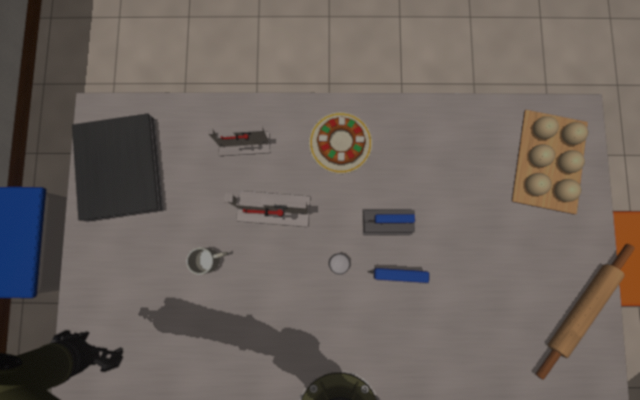

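The larger panel shows at top (272,208), and the smaller look-alike panel at (245,138). The stand with the smaller scraper is at (390,220), and the longer look-alike scraper at (400,275). The mug is at (203,261) and the dredger at (340,263). Next I'll zoom in and measure.

```bash
cat > h.py <<'E'
import numpy as np, cv2
from station import ctrl, get_state, vision, ticket, models
np.set_printoptions(precision=4,suppress=True)
def cloud(name,d):
    c=vision.camera_info(name); K=np.array(c["mtx"]);D=np.array(c["dist_coeffs"]);R=np.array(c["R"]);t=np.array(c["t"])
    v,u=np.mgrid[0:400,0:640]
    p=cv2.undistortPoints(np.stack([u,v],-1).reshape(-1,1,2).astype(np.float64),K,D).reshape(400,640,2)
    X=np.dstack([p*d[...,None],d])
    W=(X-t)@R
    W[d<=0]=np.nan
    return W
def proj(name,P):
    c=vision.camera_info(name)
    r,_=cv2.Rodrigues(np.array(c["R"]))
    return cv2.projectPoints(np.atleast_2d(np.array(P,float)),r,np.array(c["t"]),np.array(c["mtx"]),np.array(c["dist_coeffs"]))[0].reshape(-1,2)
def crop(im,c0,r0,c1,r1,s,fn):
    cv2.imwrite(fn,cv2.resize(im[r0:r1,c0:c1],None,fx=s,fy=s,interpolation=cv2.INTER_CUBIC))
E
python3 - <<'E'
from h import *
s=cv2.imread("pics/side0.png");t=cv2.imread("pics/top0.png")
crop(s,250,130,410,340,3.75/1.4,"pics/side0c.png"); crop(t,190,110,450,300,3,"pics/top0c.png")
for n in("side","top"):
    W=cloud(n,np.load(n+"0.npy")); np.save(n+"W.npy",W)
    pts={"side":[(305,170),(312,210),(300,145),(303,165),(335,272),(272,280),(340,310)],"top":[(270,195),(270,222),(268,211),(245,201),(312,208),(395,218),(400,275),(370,230),(500,50)]}[n]
    for p in pts: print(n,p,W[p[1],p[0]])
E
```

```text
side (305, 170) [0.5691 0.1553 0.2046]
side (312, 210) [0.5815 0.1361 0.081 ]
side (300, 145) [0.5906 0.2876 0.2063]
side (303, 165) [0.5729 0.19   0.1991]
side (335, 272) [ 0.5508 -0.1605  0.1251]
side (272, 280) [ 0.4032 -0.1728  0.1547]
side (340, 310) [ 0.5514 -0.2001  0.0393]
top (270, 195) [0.6362 0.2095 0.0133]
top (270, 222) [0.5534 0.208  0.0117]
top (268, 211) [0.5662 0.1915 0.2068]
top (245, 201) [0.5986 0.2607 0.1541]
top (312, 208) [ 0.5987  0.0806 -0.0022]
top (395, 218) [ 0.5577 -0.1494  0.1251]
top (400, 275) [ 0.4043 -0.1539  0.1541]
top (370, 230) [ 0.5294 -0.0919  0.0391]
top (500, 50) [ 1.5305 -0.8988 -0.7578]
```

View pics/side0c.png

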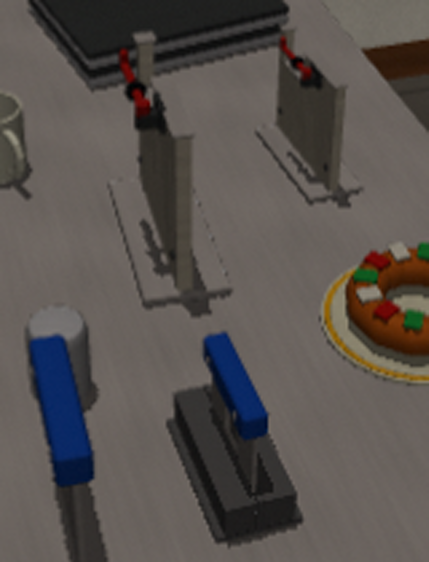

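View pics/top0c.png

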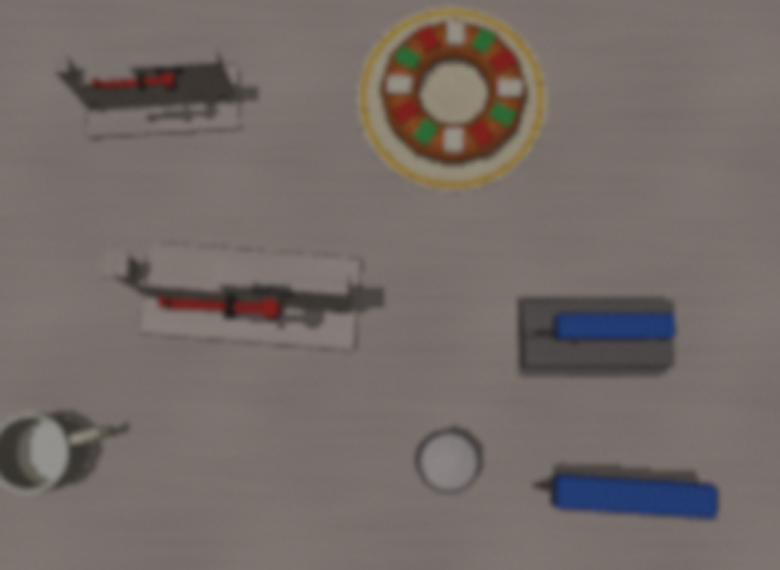

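```bash
python3 - <<'E'
from h import *
ims={"side":cv2.imread("pics/side0.png"),"top":cv2.imread("pics/top0.png")}
for n in ims:
    W=np.load(n+"W.npy"); hsv=cv2.cvtColor(ims[n],cv2.COLOR_BGR2HSV)
    x,y,z=W[...,0],W[...,1],W[...,2]
    reg=(x>.5)&(x<.72)&(y>.05)&(y<.35)
    red=((hsv[...,0]<8)|(hsv[...,0]>172))&(hsv[...,1]>140)&(hsv[...,2]>50)&reg&(z>.15)
    P=W[red]; print(n,"red",len(P)); 
    o=np.argsort(P[:,1]); print(P[o][::max(1,len(P)//14)])
    foot=reg&(z>.007)&(z<.017); q=W[foot]; print("foot",len(q),cv2.minAreaRect((q[:,:2]*1000).astype(np.float32)), np.median(q[:,2]))
    tp=reg&(z>.2)&~red; q=W[tp]; print("top",len(q)); 
    if len(q): print(q[np.argsort(q[:,1])][::max(1,len(q)//14)])
    blue=(hsv[...,0]>105)&(hsv[...,0]<125)&(hsv[...,1]>150)&(x>.48)&(x<.65)&(y<-.05)&(y>-.35)
    q=W[blue&(z>.120)&(z<.13)]; print("blue",len(q),cv2.minAreaRect((q[:,:2]*1000).astype(np.float32)),q.mean(0),np.median(q[:,2]))
    st=(x>.48)&(x<.66)&(y<-.03)&(y>-.35)&(z>.034)&(z<.046); q=W[st]; print("stand",cv2.minAreaRect((q[:,:2]*1000).astype(np.float32)))
    for nm,(a,b,c,d_,h0,h1) in dict(mug=(.35,.55,.3,.52,.07,.1),dredger=(.36,.48,-.08,.08,.08,.1)).items():
        q=W[(x>a)&(x<b)&(y>c)&(y<d_)&(z>h0)&(z<h1)]
        if len(q): print(nm,cv2.minEnclosingCircle((q[:,:2]*1000).astype(np.float32)))
E
```

```text
side red 75
[[0.5655 0.152  0.2073]
 [0.5609 0.1554 0.2093]
 [0.5612 0.1568 0.2052]
 [0.5592 0.1596 0.2071]
 [0.5694 0.1661 0.2076]
 [0.5655 0.1724 0.2077]
 [0.5656 0.1832 0.2077]
 [0.5673 0.1898 0.2067]
 [0.5622 0.2139 0.2032]
 [0.5643 0.2215 0.205 ]
 [0.5669 0.231  0.2088]
 [0.5658 0.2385 0.2048]
 [0.5644 0.2436 0.2087]
 [0.5676 0.2452 0.2072]
 [0.5656 0.248  0.2125]]
foot 831 ((596.7025146484375, 194.5476837158203), (222.51466369628906, 94.95451354980469), 85.11380767822266) 0.009954864707809761
top 297
[[0.5799 0.0875 0.2071]
 [0.5796 0.0958 0.205 ]
 [0.5833 0.1084 0.2057]
 [0.5818 0.1219 0.2038]
 [0.5795 0.1328 0.2069]
 [0.5798 0.1435 0.2066]
 [0.5628 0.1528 0.201 ]
 [0.5789 0.1605 0.2028]
 [0.5935 0.1717 0.2062]
 [0.5599 0.1835 0.2022]
 [0.599  0.1907 0.2069]
 [0.5576 0.1957 0.2082]
 [0.5896 0.2083 0.2048]
 [0.5931 0.2856 0.2036]
 [0.6066 0.3018 0.2059]]
blue 332 ((557.826904296875, -152.9894256591797), (23.66337013244629, 112.052001953125), 0.5143752098083496) [ 0.5575 -0.1577  0.124 ] 0.12402350354209693
stand ((558.411865234375, -151.87582397460938), (67.16876220703125, 153.
[... 751 characters left out ...]
.2073]
 [0.5896 0.1302 0.2081]
 [0.5844 0.143  0.2081]
 [0.5967 0.1531 0.2117]
 [0.5843 0.161  0.2077]
 [0.5945 0.1688 0.2085]
 [0.5867 0.1789 0.2085]
 [0.5586 0.189  0.2049]
 [0.568  0.1959 0.213 ]
 [0.5973 0.2026 0.2054]
 [0.5612 0.241  0.2017]
 [0.6041 0.29   0.2087]
 [0.5963 0.3027 0.2084]]
blue 257 ((557.6254272460938, -148.16079711914062), (17.34515380859375, 102.48188781738281), 0.41156354546546936) [ 0.5576 -0.1483  0.1245] 0.1243935383491578
stand ((556.8423461914062, -148.14334106445312), (66.05193328857422, 149.66644287109375), 0.6184961199760437)
mug ((438.4954833984375, 386.4337463378906), 50.299163818359375)
dredger ((430.49285888671875, 2.2397983074188232), 28.686559677124023)
```

```bash
python3 - <<'E'
from h import *
from scipy.optimize import minimize
ims={"side":cv2.imread("pics/side0.png"),"top":cv2.imread("pics/top0.png")}
for n in ims:
    W=np.load(n+"W.npy"); hsv=cv2.cvtColor(ims[n],cv2.COLOR_BGR2HSV)
    x,y,z=W[...,0],W[...,1],W[...,2]
    T=W[(x>.57)&(x<.63)&(y>.05)&(y<.35)&(z>.203)&(z<.213)&(hsv[...,1]<60)][:,:2]*1000
    F=W[(x>.5)&(x<.68)&(y>.05)&(y<.33)&(z>.0075)&(z<.016)][:,:2]*1000
    print(n,len(T),len(F))
    # panel angle from top strip and foot
    def loc(p,q): 
        c,s=np.cos(p[2]),np.sin(p[2]); d=q-p[:2]; return np.c_[d@[c,s],d@[-s,c]]
    def cost(p,v=0):
        a=loc(p,T); b=loc(p,F)
        ox=np.maximum(np.abs(a[:,0])-8,0); fx=np.maximum(np.maximum(-45-b[:,0],b[:,0]-50),0)
        oy=np.maximum(np.maximum(-90-a[:,1],a[:,1]-120),0)
        fo=lambda e:np.minimum(e,6)
        # centre reward: soft quadratic on strip mean
        return fo(ox).sum()+fo(oy).sum()+.5*fo(fx).sum()+.02*(a[:,0]**2).sum()/8
    best=min((minimize(cost,[594+dx,180,th],method="Nelder-Mead",options=dict(maxiter=4000)) for dx in(-4,0,4) for th in (-.02,-.06,-.1)),key=lambda r:r.fun)
    p=best.x; a=loc(p,T); b=loc(p,F)
    print(p,best.fun,"T x pct",np.percentile(a[:,0],[2,10,50,90,98]),"y",np.percentile(a[:,1],[.5,2,98,99.5]),"F x",np.percentile(b[:,0],[1,3,97,99]),"y",np.percentile(b[:,1],[1,3,97,99]))
    c,s=np.cos(p[2]),np.sin(p[2]);print("pivot",p[:2]+[c*-28-s*-25,s*-28+c*-25])
    for m in models.masks_of(n,"hook")[:3]: print("hook",m["p"],m["point"],m["mask"].sum(),np.nanmean(W[m["mask"]],0))
    red=((hsv[...,0]<8)|(hsv[...,0]>172))&(hsv[...,1]>140)&(hsv[...,2]>50)&(x>.5)&(x<.6)&(y>.05)&(y<.35)&(z>.15)
    q=loc(p,W[red][:,:2]*1000); zz=W[red][:,2]*1000; 
    o=np.argsort(q[:,1]); print(np.c_[q,zz][o][::6])
E
```

```text
side 239 763
[593.146  181.0448  -0.0778] 205.277298765882 T x pct [-12.8135  -9.5943  -0.086    8.9611  11.1888] y [-91.9427 -90.145  120.2479 121.4166] F x [-43.8886 -42.8473  47.2096  48.334 ] y [-93.8571 -92.7932 111.677  118.2461]
pivot [563.2872 158.2972]
hook 0.56 [357.4, 155.6] 52 [0.7806 0.296  0.1442]
hook 0.52 [298.0, 160.0] 117 [0.5648 0.1983 0.2043]
[[-28.1353 -31.1784 204.5941]
 [-32.9133 -27.3441 202.8798]
 [-26.8775 -24.8769 206.8621]
 [-25.9874 -20.2437 207.0622]
 [-27.1599 -11.702  205.174 ]
 [-27.6576  -0.0066 207.7308]
 [-20.5254   9.9167 194.2701]
 [-27.5669  30.9618 205.3413]
 [-28.1295  43.4952 204.5544]
 [-31.7293  55.1407 204.7831]
 [-33.5725  60.1752 208.6602]
 [-27.3051  63.5895 205.8759]
 [ -4.5047  67.8103 153.336 ]]
top 467 1041
[591.3581 185.8151  -0.0755] 353.80912603325083 T x pct [-12.8854  -9.1961  -0.0171   9.2692  11.0713] y [-89.637  -87.0266 116.5327 119.0128] F x [-44.3899 -43.4966  48.1904  49.7239] y [-93.9808 -91.8226 118.6993 122.8684]
pivot [561.5524 162.9979]
hook 0.7 [261.1, 211.1] 221 [0.5678 0.2093 0.1739]
[[-28.1243 -32.8538 210.7421]
 [-25.8295 -30.1213 211.2402]
 [-28.0602 -27.2796 205.6821]
 [-28.6159 -25.0851 209.333 ]
 [-26.4234 -22.4604 210.9208]
 [-24.113  -19.7124 211.2644]
 [-26.5027 -14.21   205.2648]
 [-27.3439  -9.5943 209.6545]
 [-27.2505  -3.8611 204.3154]
 [-25.5656   0.9183 209.0692]
 [-29.137   13.469  208.7371]
 [-23.5841  20.3066 200.1202]
 [-24.4135  24.8475 204.2585]
 [-24.9475  29.8018 205.418 ]
 [-25.1513  35.2767 203.2055]
 [-25.5474  40.4561 202.9515]
 [-26.2312  45.1412 205.6651]
 [-29.9606  51.5759 211.3338]
 [-30.4596  59.474  209.9622]]
```

```bash
python3 - <<'E'
from h import *
ctrl.close_gripper(force=40)
p,q=frame(0,.03)
ctrl.movep([*p,.30],q)
s=get_state(); print(s["time"],s["tcp_pos"],s["contact_force"],s["width"])
im,d=vision.grab_frame("top"); cv2.imwrite("pics/top1.png",im); np.save("top1.npy",d)
im,d=vision.grab_frame("side"); cv2.imwrite("pics/side1.png",im); np.save("side1.npy",d)
crop(im,240,60,440,240,3.3,"pics/side1c.png")
crop(cv2.imread("pics/top1.png"),180,100,440,300,3,"pics/top1c.png")
E
```

```text
2.7917 [0.5967 0.2281 0.2997] [-0.1666 -0.2111 -0.9194] 8.532008309010229e-05
```

View pics/side1c.png

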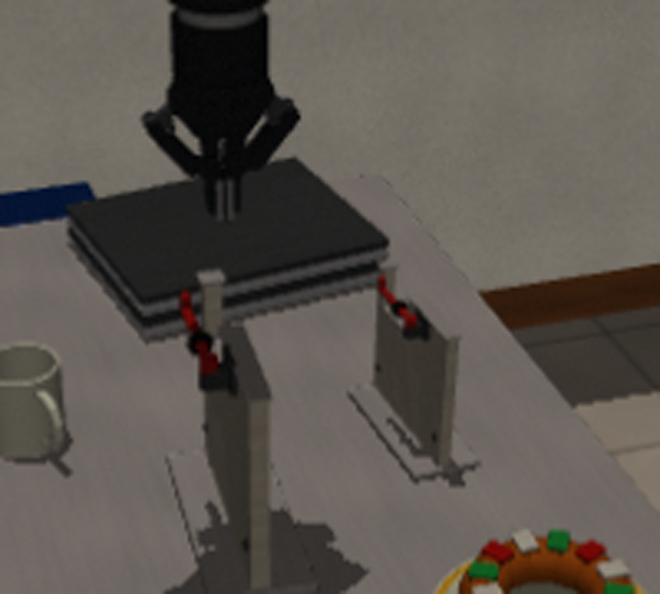

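View pics/top1c.png

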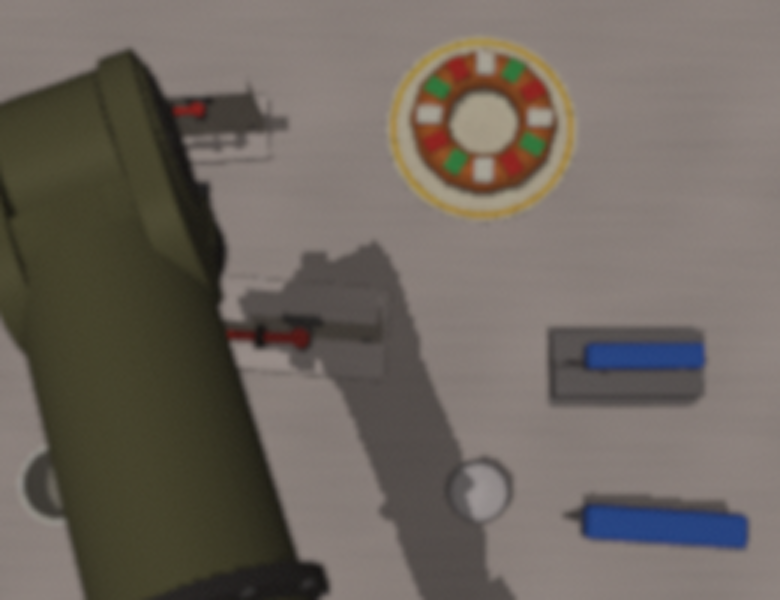

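```bash
python3 - <<'E'
from h import *
s=get_state(); print(s["time"],s["tcp_pos"])
print(proj("side",s["tcp_pos"]),proj("side",s["tcp_pos"]+[0,0,.0187]))
W=cloud("side",np.load("side1.npy"))
im=cv2.imread("pics/side1.png")
for r in range(108,128,2): print(r,[(c,*(W[r,c]*1000).round().astype(int)) for c in range(300,318,2) if W[r,c,1]<.3])
p,q=frame(0,.03)
ctrl.movel([*p,.22],q,max_speed=.2); s=get_state(); print(s["time"],s["tcp_pos"],s["contact_force"])
ctrl.movel([*p,.175],max_speed=.1)
s=get_state(); print(s["time"],s["tcp_pos"],s["contact_force"])
E
```

```text
2.8917 [0.5968 0.2278 0.2997]
[[306.9947 124.9814]] [[306.8682 118.7515]]
108 [(300, np.int64(578), np.int64(227), np.int64(353)), (302, np.int64(580), np.int64(213), np.int64(359)), (304, np.int64(587), np.int64(216), np.int64(357)), (306, np.int64(592), np.int64(217), np.int64(355)), (308, np.int64(601), np.int64(231), np.int64(348)), (310, np.int64(602), np.int64(213), np.int64(356)), (312, np.int64(608), np.int64(215), np.int64(354)), (314, np.int64(615), np.int64(220), np.int64(351)), (316, np.int64(618), np.int64(213), np.int64(354))]
110 [(300, np.int64(578), np.int64(227), np.int64(347)), (302, np.int64(581), np.int64(218), np.int64(351)), (304, np.int64(587), np.int64(218), np.int64(350)), (306, np.int64(591), np.int64(214), np.int64(351)), (308, np.int64(599), np.int64(224), np.int64(345)), (310, np.int64(603), np.int64(217), np.int64(348)), (312, np.int64(608), np.int64(214), np.int64(349)), (314, np.int64(614), np.int64(216), np.int64(347)), (316, np.int64(618), np.int64(212), np.int64(348))]
112 [(302, np.int64(582), np.int64(221), np.int64(344)), (304, np.int64(586), np
[... 1607 characters left out ...]
315)), (306, np.int64(591), np.int64(216), np.int64(315)), (308, np.int64(597), np.int64(219), np.int64(313)), (310, np.int64(603), np.int64(221), np.int64(311)), (312, np.int64(608), np.int64(216), np.int64(313))]
124 [(304, np.int64(586), np.int64(218), np.int64(309)), (306, np.int64(591), np.int64(216), np.int64(310)), (308, np.int64(597), np.int64(217), np.int64(308)), (310, np.int64(602), np.int64(216), np.int64(307))]
126 [(306, np.int64(591), np.int64(218), np.int64(303)), (308, np.int64(596), np.int64(216), np.int64(303)), (310, np.int64(602), np.int64(216), np.int64(302))]
3.4417 [0.5978 0.2266 0.2207] [-0.1133  0.1913  0.3954]
4.0417 [0.598  0.2262 0.1759] [-0.233   0.4055 -0.0058]
```

```bash
sed -i 's/PIV=np.array(\[.5624,.1606\])/PIV=np.array([.5631,.1588])/' h.py; python3 - <<'E'
from h import *
def go(phi,d,sp=.08):
    p,q=frame(phi,d,r=.068); ctrl.movel([*p,.175],q,max_speed=sp)
    s=get_state(); f=s["contact_force"]; a=np.pi/2+TH+phi; n=np.array([np.sin(a),-np.cos(a)])
    print("%.2f phi %.3f fn %.2f f %s"%(s["time"],phi,f[:2]@n,f)); return f[:2]@n
go(0,.019)
for phi in (.1,.3,.55,.8,1.05,1.25,1.35):
    if go(phi,.019)>9: break
im,d=vision.grab_frame("top"); cv2.imwrite("pics/top2.png",im); np.save("top2.npy",d)
im,d=vision.grab_frame("side"); cv2.imwrite("pics/side2.png",im); np.save("side2.npy",d)
crop(im,240,60,440,240,3.3,"pics/side2c.png")
E
```

```text
4.32 phi 0.000 fn -0.23 f [-0.3287 -1.3084  0.7062]
4.57 phi 0.100 fn 1.95 f [ 1.9704 -0.7851  0.5424]
4.92 phi 0.300 fn 1.50 f [1.5038 0.1642 0.7947]
5.32 phi 0.550 fn 1.16 f [1.0328 0.5244 0.5386]
5.72 phi 0.800 fn 1.60 f [ 1.2273  1.0299 -0.0287]
6.12 phi 1.050 fn 1.21 f [0.3514 1.2289 0.8057]
6.47 phi 1.250 fn 1.66 f [0.4717 1.6004 0.2008]
6.72 phi 1.350 fn 1.59 f [2.0505 1.0305 1.1278]
```

View pics/side2c.png

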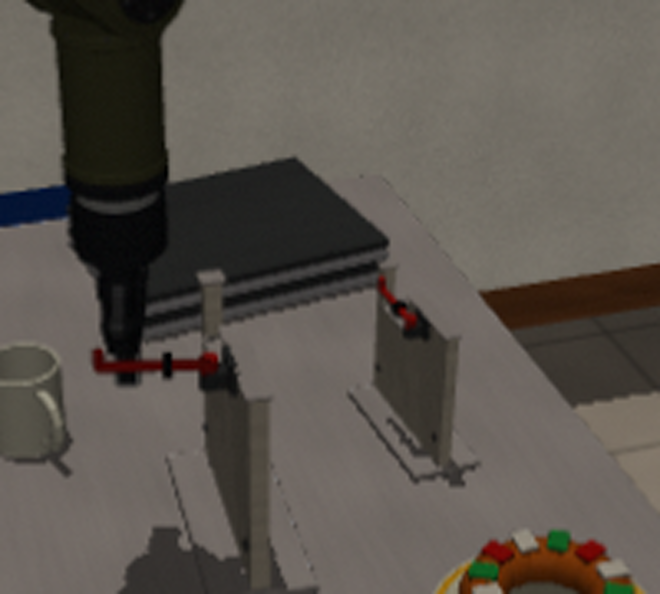

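The hook, at crop (95–205, 362), is following the finger and is nearly straight out. I'll continue in small steps to the stop.

```bash
python3 - <<'E'
from h import *
hist=[]
def go(phi,d,sp=.08):
    p,q=frame(phi,d,r=.068); ctrl.movel([*p,.175],q,max_speed=sp)
    s=get_state(); f=s["contact_force"]; a=np.pi/2+TH+phi; n=np.array([np.sin(a),-np.cos(a)])
    print("%.2f phi %.3f fn %.2f f %s"%(s["time"],phi,f[:2]@n,f)); return f[:2]@n
for phi in [1.42,1.47,1.5,1.52,1.535,1.55,1.565,1.58,1.595,1.61,1.625,1.64,1.655,1.67]:
    if go(phi,.019,.04)>6: break
s=get_state();print(s["tcp_pos"],s["contact_force"],s["time"])
im,d=vision.grab_frame("side"); cv2.imwrite("pics/side3.png",im); np.save("side3.npy",d)
crop(im,240,60,440,240,3.3,"pics/side3c.png")
E
```

```text
7.09 phi 1.420 fn 2.62 f [ 2.5479  2.102  -0.4877]
7.34 phi 1.470 fn 3.13 f [ 1.8597  2.8514 -0.4744]
7.59 phi 1.500 fn 3.41 f [1.9476 3.1571 0.2821]
7.84 phi 1.520 fn 3.47 f [3.2767 3.0757 0.3692]
8.09 phi 1.535 fn 3.61 f [ 3.0665  3.284  -0.0801]
8.34 phi 1.550 fn 5.68 f [ 3.6607  5.3523 -0.8724]
8.59 phi 1.565 fn 7.34 f [ 4.4811  6.9968 -1.7008]
[0.4972 0.1849 0.1752] [ 4.4811  6.9968 -1.7008] 8.5917
```

View pics/side3c.png

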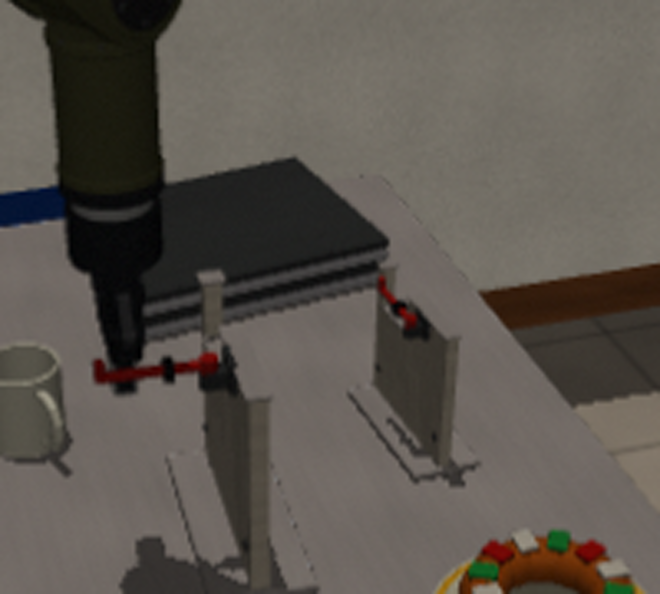

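```bash
python3 - <<'E'
from h import *
def go(phi,d,sp=.08):
    p,q=frame(phi,d,r=.068); ctrl.movel([*p,.175],q,max_speed=sp)
    s=get_state(); f=s["contact_force"]; a=np.pi/2+TH+phi; n=np.array([np.sin(a),-np.cos(a)])
    print("%.2f phi %.3f fn %.2f f %s %s"%(s["time"],phi,f[:2]@n,f,s["tcp_pos"])); return f[:2]@n
go(1.578,.019,.03); 
go(1.59,.019,.03)
def red(n,im,d):
    W=cloud(n,d); hsv=cv2.cvtColor(im,cv2.COLOR_BGR2HSV); x,y,z=np.moveaxis(W,-1,0)
    m=((hsv[...,0]<8)|(hsv[...,0]>172))&(hsv[...,1]>140)&(hsv[...,2]>50)&(x>.44)&(x<.6)&(y>.1)&(y<.3)&(z>.15)
    return W[m]
im,d=vision.grab_frame("side"); P=red("side",im,d); cv2.imwrite("pics/side4.png",im)
Q=P[(P[:,0]<.545)&(P[:,0]>.48)]
k=np.polyfit(Q[:,0],Q[:,1],1); print("arm slope",k, "expected",np.tan(TH),len(Q)); print("z med",np.median(Q[:,2]),np.percentile(Q[:,2],[5,50,95]),"x range",np.percentile(P[:,0],[1,99]))
E
```

```text
8.89 phi 1.578 fn 9.51 f [ 4.3397  9.2291 -2.4133] [0.497  0.1848 0.1753]
9.14 phi 1.590 fn 11.11 f [ 5.0797 10.838  -2.8773] [0.4969 0.1847 0.1753]
arm slope [-0.0682  0.1964] expected -0.07675017082972521 60
z med 0.20455038596113878 [0.2011 0.2046 0.2076] x range [0.4721 0.5708]
```

```bash
cat >> h.py <<'E'
def quat(a):
    u=np.array([np.cos(a),np.sin(a)]); n=np.array([np.sin(a),-np.cos(a)])
    q=Ro.from_matrix(np.column_stack([[*u,0],[*n,0],[0,0,-1]])).as_quat(); return np.r_[q[3],q[:3]]
E
python3 - <<'E'
from h import *
p,q=frame(1.571,.034); ctrl.movel([*p,.175],max_speed=.1)
ctrl.movel([*p,.26],max_speed=.25)
ctrl.movep([.50,.02,.28],quat(np.pi/2)); ctrl.ungrasp()
for n in ("side","top"):
    im,d=vision.grab_frame(n); cv2.imwrite(f"pics/{n}5.png",im); np.save(f"{n}5.npy",d)
s=get_state(); print(s["time"],s["tcp_pos"],s["contact_force"],s["qpos"])
for z in(.25,.11): print(ctrl.ik([.5576,-.150,z],quat(np.pi/2)))
for x in(.44,.5): print(ctrl.ik([x,.165,.28],quat(np.pi/2+TH)))
crop(cv2.imread("pics/top5.png"),180,100,440,300,3,"pics/top5c.png")
E
```

```text
11.85 [0.5  0.02 0.28] [-0.3123 -0.2839  0.3077] [-0.1137  0.2695  0.0331  1.7393 -0.0097  1.1329 -0.0777]
[ 0.1501  0.4153  0.1065  1.6028 -0.0475  1.1261  0.2681]
[ 0.162   0.5552  0.0906  1.7915 -0.0667  0.7978  0.2856]
[-0.3872  0.2207 -0.0298  1.8071  0.0073  1.1139 -0.4961]
[-0.3527  0.3108 -0.0173  1.6775  0.0058  1.1533 -0.4481]
```

View pics/top5c.png

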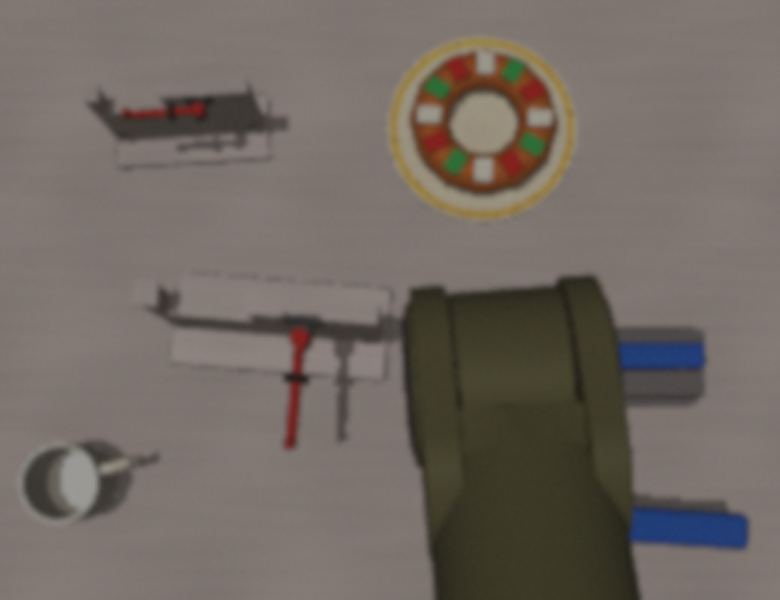

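View pics/side5.png

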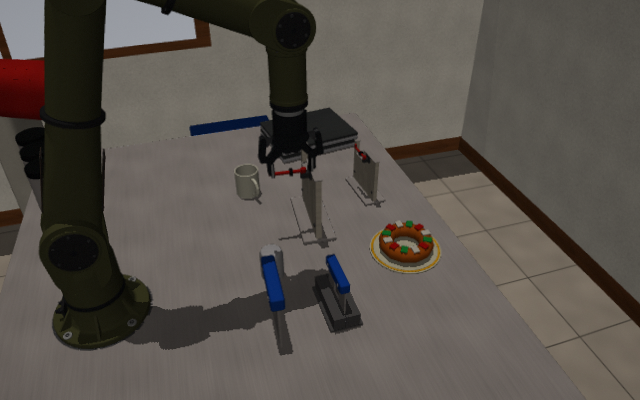

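```bash
python3 - <<'E'
from h import *
q=quat(np.pi/2)
ctrl.movep([.5576,-.151,.22],q)
ctrl.movel([.5576,-.151,.095],max_speed=.15)
s=get_state(); print(s["time"],s["tcp_pos"],s["contact_force"])
ctrl.close_gripper(force=50); ctrl.pause(.2)
s=get_state(); print(s["time"],s["tcp_pos"],s["contact_force"],s["width"])
ctrl.movel([.5576,-.151,.125],max_speed=.06)
s=get_state(); print(s["time"],s["tcp_pos"],s["contact_force"],s["width"])
ctrl.movel([.5576,-.151,.24],max_speed=.15); ctrl.pause(.1)
s=get_state(); print(s["time"],s["tcp_pos"],s["contact_force"],s["wrist_torque"],s["width"])
for n in ("side","top"):
    im,d=vision.grab_frame(n); cv2.imwrite(f"pics/{n}6.png",im); np.save(f"{n}6.npy",d)
crop(cv2.imread("pics/side6.png"),230,150,430,330,3.3,"pics/side6c.png")
E
```

```text
13.6167 [ 0.5583 -0.1508  0.096 ] [ 0.0815 -0.5354  0.6389]
14.4083 [ 0.5581 -0.1511  0.0954] [ 0.5339 -0.0066  5.0837] 0.02311774686428772
15.0583 [ 0.5574 -0.151   0.1251] [ 1.3332 -0.1291 -1.6683] 0.02333841688933707
16.075 [ 0.5569 -0.1508  0.2387] [ 0.4172 -0.2012 -2.7635] [-0.0502  0.0325 -0.0393] 0.023242657385351594
```

View pics/side6c.png

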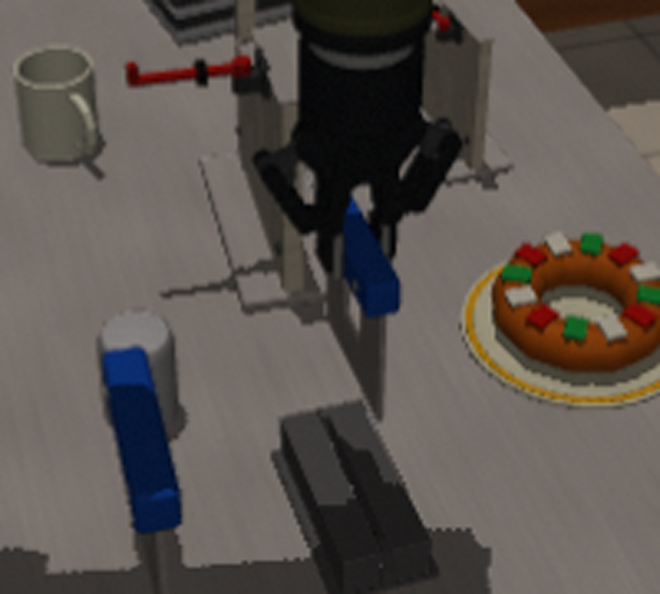

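```bash
python3 - <<'E'
from h import *
def red(W,im):
    hsv=cv2.cvtColor(im,cv2.COLOR_BGR2HSV); x,y,z=np.moveaxis(W,-1,0)
    return W[((hsv[...,0]<8)|(hsv[...,0]>172))&(hsv[...,1]>140)&(hsv[...,2]>50)&(x>.44)&(x<.6)&(y>.1)&(y<.3)&(z>.15)], x
for n,k in (("side",5),("side",6),("top",5),("top",6)):
    im=cv2.imread(f"pics/{n}{k}.png"); W=cloud(n,np.load(f"{n}{k}.npy")); P,x=red(W,im)
    Q=P[(P[:,0]<.545)&(P[:,0]>.482)]
    if len(Q)>10:
        c=np.polyfit(Q[:,0],Q[:,1],1); print(n,k,len(Q),"arm y at .52:",np.polyval(c,.52),"slope",c[0],"z pct",np.percentile(Q[:,2],[10,50,90]),"x ends",P[:,0].min(),P[:,0].max()); 
        N=P[P[:,0]<.482]; print(" nose x pct",np.percentile(N[:,0],[5,50,95]),"z max",np.percentile(N[:,2],[50,90,100]))
    hsv=cv2.cvtColor(im,cv2.COLOR_BGR2HSV); x,y,z=np.moveaxis(W,-1,0)
    m=(hsv[...,0]>105)&(hsv[...,0]<125)&(hsv[...,1]>150)&(x>.48)&(x<.65)&(y<-.05)&(y>-.35)&(z>.1)
    B=W[m]
    if len(B): print(n,k,"blue",len(B),"pct2/98 x",np.percentile(B[:,0],[2,50,98]),"y",np.percentile(B[:,1],[1,2,5,95,98,99]),"z",np.percentile(B[:,2],[2,50,98]))
E
```

```text
side 5 52 arm y at .52: 0.1604551209566472 slope -0.11153389115548298 z pct [0.2024 0.2045 0.2067] x ends 0.48764165739358584 0.5951078448856112Traceback (most recent call last):
  File "<stdin>", line 10, in <module>
    return _quantile_unchecked(
        a, q, axis, out, overwrite_input, method, keepdims, weights)
    return _ureduce(a,
                    func=_quantile_ureduce_func,
    ...<5 lines>...
                    overwrite_input=overwrite_input,
                    method=method)
    r = func(a, **kwargs)
    result = _quantile(arr,
                       quantiles=q,
    ...<2 lines>...
                       out=out,
                       weights=wgt)
    slices_having_nans = np.isnan(arr[-1, ...])
                                  ~~~^^^^^^^^^
IndexError: index -1 is out of bounds for axis 0 with size 0
```

```bash
python3 - <<'E'
from h import *
for n,k in (("side",4),("side",6),("top",5),("top",6)):
    im=cv2.imread(f"pics/{n}{k}.png"); 
    if k==4: W=None
    else: W=cloud(n,np.load(f"{n}{k}.npy"))
    hsv=cv2.cvtColor(im,cv2.COLOR_BGR2HSV)
    if W is None: continue
    x,y,z=np.moveaxis(W,-1,0)
    P=W[((hsv[...,0]<8)|(hsv[...,0]>172))&(hsv[...,1]>120)&(hsv[...,2]>40)&(x>.44)&(x<.6)&(y>.1)&(y<.3)&(z>.15)]
    Q=P[(P[:,0]<.545)&(P[:,0]>.482)]
    if len(Q)>10:
        c=np.polyfit(Q[:,0],Q[:,1],1); print(n,k,len(Q),"arm y at .52:",np.polyval(c,.52),"slope",c[0],"z pct",np.percentile(Q[:,2],[10,50,90]),"x ends",np.sort(P[:,0])[[0,2,-3,-1]]); 
        N=P[P[:,0]<.482]; print(" nose",len(N)); 
        if len(N): print(N.mean(0),N[:,2].max())
    m=(hsv[...,0]>105)&(hsv[...,0]<125)&(hsv[...,1]>150)&(x>.48)&(x<.65)&(y<-.05)&(y>-.35)&(z>.1)
    B=W[m]
    if len(B): print(n,k,"blue",len(B),"pct2/98 x",np.percentile(B[:,0],[2,50,98]),"y",np.percentile(B[:,1],[1,2,5,95,98,99]),"z",np.percentile(B[:,2],[2,50,98]))
E
```

```text
side 6 62 arm y at .52: 0.16055116531080987 slope -0.09374841767096852 z pct [0.2017 0.2048 0.207 ] x ends [0.4708 0.4721 0.5688 0.5706]
 nose 24
[0.4755 0.1633 0.2102] 0.21985698138918955
side 6 blue 358 pct2/98 x [0.5449 0.556  0.568 ] y [-0.2079 -0.2073 -0.2068 -0.1333 -0.1275 -0.1209] z [0.2465 0.2651 0.2691]
top 5 60 arm y at .52: 0.1649857161288919 slope -0.07147420707416682 z pct [0.2051 0.2074 0.2093] x ends [0.4719 0.4719 0.5697 0.5721]
 nose 10
[0.4752 0.1679 0.2163] 0.22227563729276223
top 5 blue 192 pct2/98 x [0.5487 0.5578 0.5663] y [-0.1993 -0.1992 -0.1962 -0.1303 -0.1275 -0.1273] z [0.1204 0.1246 0.1281]
top 6 57 arm y at .52: 0.16505510661856398 slope -0.07195932796153093 z pct [0.2062 0.2079 0.2114] x ends [0.4718 0.4744 0.5721 0.5723]
 nose 9
[0.4756 0.168  0.2174] 0.2242542979520034
top 6 blue 154 pct2/98 x [0.5446 0.5542 0.5641] y [-0.1366 -0.1353 -0.1335 -0.0965 -0.095  -0.095 ] z [0.2643 0.2679 0.2716]
```

```bash
cat >> h.py <<'E'
QH=quat(np.pi/2+TH)
def armp(r,z,dy=0):  # TCP position for blade at distance r from hinge
    x=.5645-r*np.cos(TH); y=.1643-.0766*(x-.52)
    return [x,y+dy,z]
E
python3 - <<'E'
from h import *
ctrl.movel([.545,-.13,.33],max_speed=.25)
ctrl.movep(armp(.130,.33),QH); ctrl.movel(armp(.130,.2465),max_speed=.15); ctrl.pause(.15)
s=get_state(); print(s["time"],s["tcp_pos"],s["contact_force"],s["wrist_torque"],s["width"],armp(.13,.2465))
for n in ("side","top"):
    im,d=vision.grab_frame(n); cv2.imwrite(f"pics/{n}7.png",im); np.save(f"{n}7.npy",d)
crop(cv2.imread("pics/side7.png"),220,100,360,230,4.5,"pics/side7c.png")
W=cloud("side",np.load("side7.npy")); im=cv2.imread("pics/side7.png"); hsv=cv2.cvtColor(im,cv2.COLOR_BGR2HSV); x,y,z=np.moveaxis(W,-1,0)
B=W[(hsv[...,0]>105)&(hsv[...,0]<125)&(hsv[...,1]>150)&(x>.38)&(x<.5)&(y<.25)&(y>.05)&(z>.1)]
print(len(B),"x",np.percentile(B[:,0],[2,50,98]),"y",np.percentile(B[:,1],[1,5,95,99]),"z",np.percentile(B[:,2],[2,50,98]))
E
```

```text
18.775 [0.4356 0.1709 0.2475] [ 0.6954 -0.8053 -1.786 ] [ 0.0069 -0.0399 -0.0136] 0.02296281269018039 [np.float64(0.43488120495005994), np.float64(0.1708200997008254), 0.2465]
254 x [0.4213 0.4342 0.4471] y [0.1122 0.1144 0.2129 0.2191] z [0.2542 0.274  0.2777]
```

View pics/side7c.png

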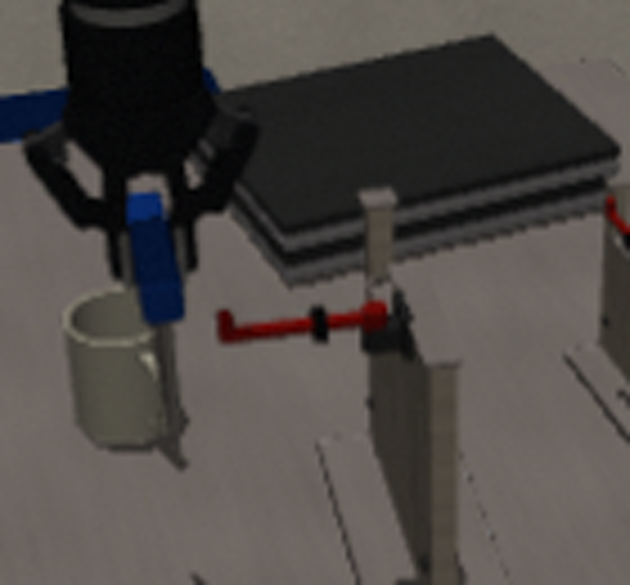

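```bash
cat >> h.py <<'E'
def favg(n=5):
    F=[];T=[]
    for _ in range(n):
        ctrl.pause(.03); s=get_state(); F.append(s["contact_force"]); T.append(s["wrist_torque"])
    return np.mean(F,0),np.mean(T,0),get_state()
E
python3 - <<'E'
from h import *
F,T,s=favg(); print(F,T,s["tcp_pos"])
for r in (.105,.095,.085,.075,.065,.060):
    ctrl.movel(armp(r,.2465),max_speed=.08); s=get_state(); f=s["contact_force"]; print("%.2f"%s["time"],r,f,s["tcp_pos"])
    if np.linalg.norm(f-F)>5: print("CONTACT?"); break
F,T,s=favg(); print(F,T,s["tcp_pos"],s["time"])
for n in ("side","top"):
    im,d=vision.grab_frame(n); cv2.imwrite(f"pics/{n}8.png",im); np.save(f"{n}8.npy",d)
crop(cv2.imread("pics/side8.png"),220,100,360,230,4.5,"pics/side8c.png")
E
```

```text
[-0.1584 -0.1156 -1.5005] [-0.0103  0.0018  0.011 ] [0.435  0.1709 0.2468]
19.50 0.105 [-0.7789 -0.3134 -1.5282] [0.46   0.1688 0.2462]
19.77 0.095 [ 0.5018 -0.0463 -2.0571] [0.4699 0.1681 0.2464]
20.05 0.085 [-0.5264 -0.1308 -1.4683] [0.4799 0.1673 0.2464]
20.32 0.075 [-1.0215  0.1913 -2.2901] [0.4899 0.1665 0.2464]
20.60 0.065 [-0.0926  0.0175 -3.3522] [0.4999 0.1657 0.2464]
20.85 0.06 [-0.4855  0.0553 -3.1991] [0.5048 0.1654 0.2465]
[-0.2556  0.0467 -2.403 ] [-0.0075  0.0117  0.0142] [0.5045 0.1655 0.2465] 21.0167
```

View pics/side8c.png

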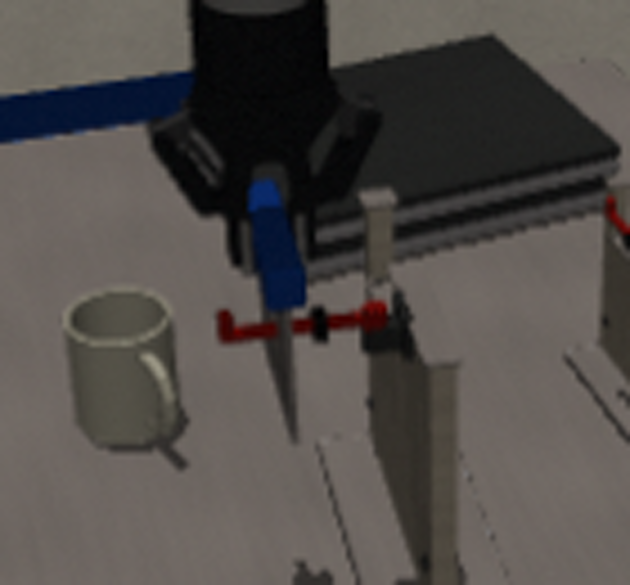

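```bash
python3 - <<'E'
from h import *
ctrl.movel(armp(.060,.2335),max_speed=.06)
F0,T,s=favg(6); print(F0,T,s["tcp_pos"],s["time"])
z=.2335
while z>.218:
    z-=.001; ctrl.movel(armp(.060,z),max_speed=.03); F,T,s=favg(3)
    print("%.2f z %.4f"%(s["time"],z),F,T,s["tcp_pos"])
    if F[2]-F0[2]>2.5: break
E
```

```text
[-0.3529 -0.0254 -2.0422] [-0.0131 -0.0094 -0.0152] [0.5048 0.1655 0.2336] 21.6833
22.03 z 0.2325 [-0.0512 -0.2236 -1.8619] [-0.007   0.0085  0.023 ] [0.5047 0.1655 0.2326]
22.38 z 0.2315 [-0.013  -0.0418 -1.8043] [ 0.0184 -0.0289 -0.0115] [0.5046 0.1655 0.2315]
22.73 z 0.2305 [ 0.1823  0.0233 -2.4182] [-0.0019 -0.0042 -0.0011] [0.5046 0.1655 0.2305]
23.08 z 0.2295 [-0.0018 -0.4292 -2.0458] [-0.0118 -0.0018 -0.0028] [0.5047 0.1655 0.2295]
23.43 z 0.2285 [ 0.0792  0.1663 -2.0321] [ 0.0088  0.0005 -0.0404] [0.5047 0.1655 0.2285]
23.78 z 0.2275 [ 0.1922 -0.0555 -2.1131] [ 0.0015  0.0164 -0.0144] [0.5046 0.1655 0.2275]
24.13 z 0.2265 [-0.2193 -0.4807 -2.1718] [ 0.0014  0.0059 -0.0009] [0.5047 0.1655 0.2265]
24.48 z 0.2255 [-1.4897 -0.2811  3.6775] [-0.1029  0.3398 -0.0084] [0.5048 0.1655 0.2259]
```

```bash
python3 - <<'E'
from h import *
im,d=vision.grab_frame("side"); cv2.imwrite("pics/side9.png",im); crop(im,220,100,360,230,4.5,"pics/side9c.png")
F,T,s=favg(30); print("contact",F,T,s["tcp_pos"],s["time"])
ctrl.movel(armp(.060,.2258),max_speed=.03); F,T,s=favg(4); print(F,T,s["tcp_pos"],s["time"])
ctrl.movel(armp(.060,.2275),max_speed=.03); F,T,s=favg(30); print("free",F,T,s["tcp_pos"],s["time"])
E
```

```text
contact [-1.8607 -0.3539  5.26  ] [-0.1093  0.4327  0.0055] [0.5048 0.1655 0.2257] 25.5333
[-1.1172 -0.78    4.2594] [-0.0745  0.3491 -0.0189] [0.5047 0.1655 0.2258] 25.9167
free [-0.1067  0.0927 -2.1781] [-0.0083 -0.0001 -0.0078] [0.5047 0.1655 0.2275] 27.1667
```

View pics/side9c.png

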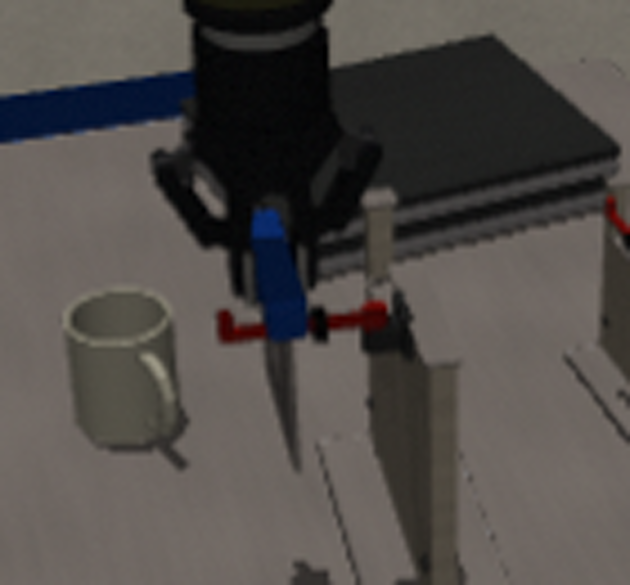

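The blade is on the arm at r≈60 mm, with crop pixel (285,325) covering the arm and the black collar clear at (320,322). I'll settle it lightly again, then slide it to the collar.

```bash
python3 - <<'E'
from h import *
z=.2266
for _ in range(8):
    ctrl.movel(armp(.060,z),max_speed=.03); F,T,s=favg(4); print("%.2f z %.4f"%(s["time"],z),F,s["tcp_pos"])
    if F[2]>-.2: break
    z-=.0002
r=.060; hit=False
while r>.034:
    r-=.002 if r>.0475 else .001
    ctrl.movel(armp(r,z),max_speed=.03); F,T,s=favg(2)
    print("%.2f r %.4f z %.4f"%(s["time"],r,z),F,s["tcp_pos"])
    if F[0]<-5.5: hit=True; break
    if F[2]<-.6: z-=.0002
    elif F[2]>2.5: z+=.0002
print(r,z,hit)
E
```

```text
27.55 z 0.2266 [ 0.0019  0.0762 -2.0498] [0.5047 0.1655 0.2266]
27.93 z 0.2264 [ 0.3016  0.4937 -1.8088] [0.5047 0.1655 0.2264]
28.32 z 0.2262 [-0.2839 -0.206  -1.0229] [0.5047 0.1655 0.2263]
28.70 z 0.2260 [ 0.0036 -0.1358  0.1981] [0.5047 0.1655 0.2261]
29.02 r 0.0580 z 0.2260 [-0.0433  0.3823  1.151 ] [0.5068 0.1654 0.2261]
29.33 r 0.0560 z 0.2260 [-0.8197  0.6093  1.0486] [0.5089 0.1652 0.2261]
29.65 r 0.0540 z 0.2260 [-0.1158  0.3925  2.1553] [0.5109 0.165  0.2261]
29.97 r 0.0520 z 0.2260 [-1.4626 -0.0477  1.3017] [0.5129 0.1648 0.226 ]
30.28 r 0.0500 z 0.2260 [-1.0618  0.4422  2.5469] [0.5149 0.1647 0.226 ]
30.60 r 0.0480 z 0.2262 [-0.1819  0.7087  1.1722] [0.5168 0.1645 0.2261]
30.92 r 0.0460 z 0.2262 [0.1292 0.2416 1.0089] [0.5188 0.1643 0.2262]
31.23 r 0.0450 z 0.2262 [-1.3542 -0.5001  1.1927] [0.5196 0.1643 0.2262]
31.55 r 0.0440 z 0.2262 [-1.1284  0.5222  0.4178] [0.5206 0.1642 0.2262]
31.87 r 0.0430 z 0.2262 [-0.769   0.0624  0.9539] [0.5217 0.1642 0.2262]
32.18 r 0.0420 z 0.2262 [-0.5561  0.1053  0.4233] [0.5227 0.1641 0.2262]
32.50 r 0.0410 z 0.2262 [-0.4097  0.0677  0.7422] [0.5237 0.164  0.2262]
32.82 r 0.0400 z 0.2262 [-3.6366  0.6184  2.2568] [0.5242 0.164  0.2261]
33.13 r 0.0390 z 0.2262 [-7.0696  0.4473  4.3567] [0.5243 0.164  0.2261]
0.03899999999999998 0.22619999999999998 True
```

```bash
python3 - <<'E'
from h import *
ctrl.movel(armp(.0402,.2263),max_speed=.03); F,T,s=favg(6); print(F,T,s["tcp_pos"],s["time"])
for n in ("side","top"):
    im,d=vision.grab_frame(n); cv2.imwrite(f"pics/{n}10.png",im); np.save(f"{n}10.npy",d)
crop(cv2.imread("pics/side10.png"),220,100,360,230,4.5,"pics/side10c.png")
E
```

```text
[-3.9338 -0.1428  1.6777] [ 0.0668  1.0425 -0.0102] [0.5242 0.164  0.2262] 33.5833
```

View pics/side10c.png

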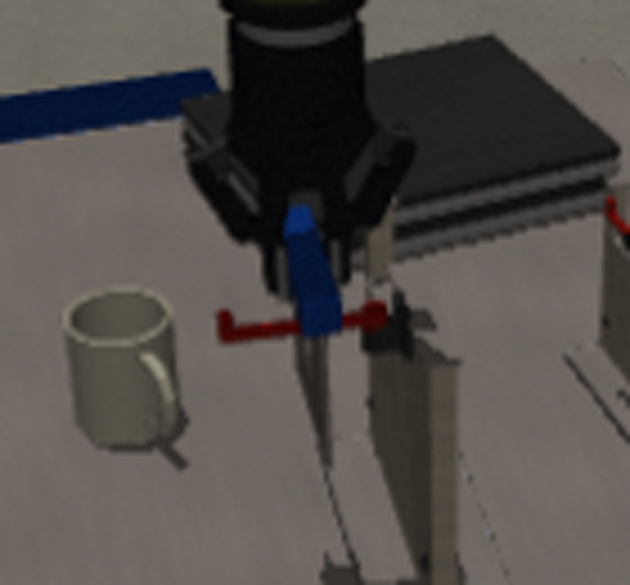

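```bash
python3 - <<'E'
from h import *
ctrl.movel(armp(.0405,.2264),max_speed=.03)
ctrl.ungrasp(); s=get_state(); print(s["time"],s["contact_force"],s["tcp_pos"],s["width"])
p=np.array(s["tcp_pos"]); 
ctrl.movel([p[0],p[1],.30],max_speed=.1)
s=get_state(); print(s["time"],s["contact_force"])
ctrl.movel([p[0]-.05,p[1]+.0,.36],max_speed=.2)
ctrl.movep([.42,-.02,.36],QH)
for n in ("side","top"):
    im,d=vision.grab_frame(n); cv2.imwrite(f"pics/{n}11.png",im); np.save(f"{n}11.npy",d)
crop(cv2.imread("pics/side11.png"),220,100,360,230,4.5,"pics/side11c.png")
crop(cv2.imread("pics/top11.png"),180,140,380,290,3.5,"pics/top11c.png")
print(get_state()["time"])
E
```

```text
34.5583 [-0.7004  0.2148 -0.0876] [0.5242 0.164  0.2264] 0.08526162404240488
35.4417 [ 1.0993  0.2758 -1.7253]
36.875
```

View pics/side11c.png

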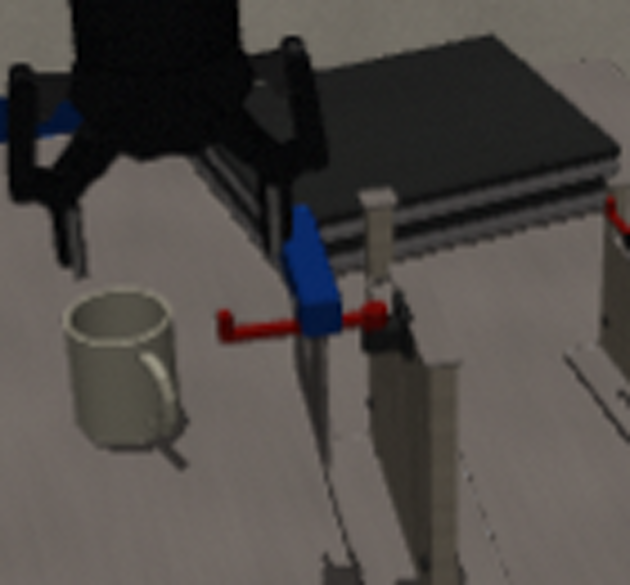

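View pics/top11c.png

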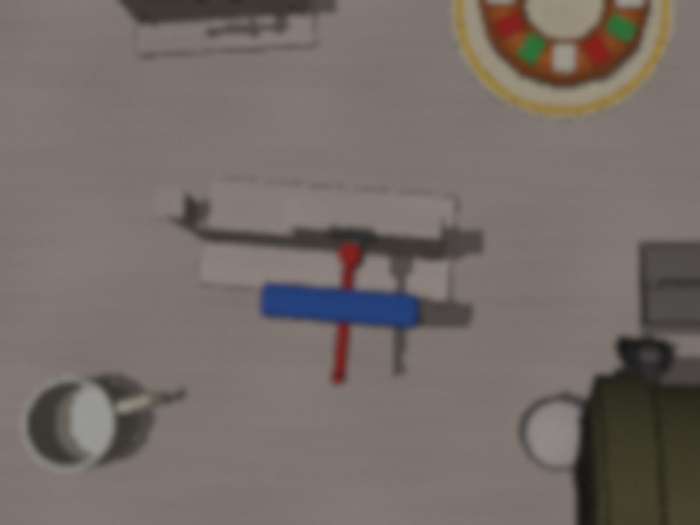

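```bash
python3 - <<'E'
from h import *
ctrl.pause(.5)
def blue(n,d,im):
    W=cloud(n,d); hsv=cv2.cvtColor(im,cv2.COLOR_BGR2HSV); x,y,z=np.moveaxis(W,-1,0)
    return W[(hsv[...,0]>105)&(hsv[...,0]<125)&(hsv[...,1]>140)&(x>.47)&(x<.58)&(y<.27)&(y>.05)&(z>.2)],W,hsv
for n in("side","top"):
    for k in (10,11,12):
        if k==12: im,d=vision.grab_frame(n); cv2.imwrite(f"pics/{n}12.png",im); np.save(f"{n}12.npy",d)
        im=cv2.imread(f"pics/{n}{k}.png"); B,W,hsv=blue(n,np.load(f"{n}{k}.npy"),im)
        if len(B)<20: continue
        t=B[B[:,2]>np.percentile(B[:,2],95)-.006]
        A=np.c_[t[:,:2]-t[:,:2].mean(0),np.ones(len(t))]; c=np.linalg.lstsq(A,t[:,2],rcond=None)[0]
        print(n,k,len(B),"x",np.percentile(B[:,0],[2,50,98]),"y",np.percentile(B[:,1],[1,99]),"ztop",c[2],"slope x,y",c[:2], "yaw",np.polyfit(t[:,1],t[:,0],1)[0])
        x,y,z=np.moveaxis(W,-1,0)
        P=W[((hsv[...,0]<8)|(hsv[...,0]>172))&(hsv[...,1]>120)&(hsv[...,2]>40)&(x>.44)&(x<.6)&(y>.1)&(y<.3)&(z>.15)]
        print("   hook slope",np.polyfit(P[:,0],P[:,1],1),"exp",-.0766)
print(get_state()["time"])
E
```

```text
side 10 241 x [0.5093 0.5227 0.5356] y [0.1048 0.2129] ztop 0.25317773481864914 slope x,y [0.0269 0.0052] yaw 0.10244794799335939
   hook slope [-0.079   0.2017] exp -0.0766
side 11 237 x [0.5096 0.5226 0.5359] y [0.1057 0.2124] ztop 0.25283547884692026 slope x,y [0.0263 0.009 ] yaw 0.13139523532705163
   hook slope [-0.0282  0.1767] exp -0.0766
side 12 236 x [0.5094 0.5228 0.5363] y [0.1051 0.2118] ztop 0.25287668918867084 slope x,y [-0.0017  0.0112] yaw 0.13017510716161293
   hook slope [-0.0605  0.1924] exp -0.0766
top 10 37 x [0.5103 0.5199 0.5272] y [0.1121 0.1242] ztop 0.25612994307612846 slope x,y [0.048  0.1586] yaw 0.20657645795212398Traceback (most recent call last):
  File "<stdin>", line 16, in <module>
    raise TypeError("expected non-empty vector for x")
TypeError: expected non-empty vector for x
```

```bash
python3 - <<'E'
from h import *
for n,k in (("top",5),("top",11),("side",6),("side",12)):
    im=cv2.imread(f"pics/{n}{k}.png"); hsv=cv2.cvtColor(im,cv2.COLOR_BGR2HSV); W=cloud(n,np.load(f"{n}{k}.npy")); x,y,z=np.moveaxis(W,-1,0)
    m=((hsv[...,0]<8)|(hsv[...,0]>172))&(hsv[...,1]>120)&(hsv[...,2]>40)&(x>.44)&(x<.6)&(y>.1)&(y<.2)&(z>.19)
    v,u=np.nonzero(m); o=np.argsort(x[m]); a=np.c_[u,v][o][:15].mean(0); b=np.c_[u,v][o][-15:].mean(0); print(n,k,m.sum(),"nose px",a,"hinge px",b, W[m][o][:15].mean(0),W[m][o][-15:].mean(0))
E
```

```text
top 5 116 nose px [276.4 245.6] hinge px [279.6667 210.4   ] [0.4781 0.1677 0.2134] [0.5679 0.1616 0.2069]
top 11 91 nose px [276.3333 245.2   ] hinge px [279.4 210.2] [0.4791 0.168  0.2126] [0.5686 0.1624 0.2053]
side 6 129 nose px [269.4    171.8667] hinge px [303.8667 169.0667] [0.4736 0.1634 0.2119] [0.5668 0.1582 0.2063]
side 12 108 nose px [269.2667 171.8667] hinge px [303.7333 169.    ] [0.4734 0.1639 0.2116] [0.5667 0.1595 0.2057]
```

The hook hasn't moved, and the scraper is hanging level against the collar. Nothing is touching it, so I'll hand in the job.

```bash
python3 - <<'E'
from h import *
ticket.close_job(); print(get_state()["time"])
E
```

```text
the job is handed in; nothing more can be done
the job is handed in; nothing more can be done
```

The job is done and handed in at about 38 s of the 72 s allowed. The bench scraper is hanging on the hook arm against the black collar, with the gripper clear of it.

- **Hook:** I swung it out with the closed fingers through the notch until the TCP stopped moving while the force rose to about 11 N. After release, its nose and hinge were within half a pixel of where they were just after the swing.
- **Scraper:** I took the smaller one from the stand; the wrist force put its weight at about 2.2 N (0.22 kg). I put the hole over the nose and lowered it onto the arm about 60 mm from the hinge, 20 mm clear of the collar. The arm sits about 3 mm above nominal.
    - The first touch pressed up to about 7.5 N on the arm. I raised it slightly and set it down again more lightly.
    - I then slid it, still held, with about 2–5 N on the arm until it hit the collar. It stopped at x = 0.524 with a peak force of about 7 N.
- **After letting go:** the last pictures show it level and unmoved within measurement noise. The mug, dredger and loaf look undisturbed.

Some checks disagreed or were weak:
- The two cameras differed by up to 5 mm in y, so I combined their relative measurements with the contact readings. I judge the hole to be centred on the arm within about 2–3 mm.
- A line fit of the hook's angle in the last side pictures was noisy (slopes of -0.03 and -0.06 against -0.077 expected), so I relied on the nose and hinge pixels.
- The blade hides the collar in the last pictures, so contact with it rests on the force reading and the stopped motion.

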